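# Load the vase and lock the foam tray in the taping bed

## Task

Stand the loose blue vase upright in the empty pocket of the white foam tray, in front of the blue bowl, and let go of it. Then slide the tray along the taping bed towards the blue end stop, so that the tray's own front edge lifts the yellow gravity catch, until the catch has dropped shut behind the tray. Do not touch the catch or lift the tray off the bed, keep vase and bowl standing in their pockets, and leave everything else on the bench where it is.

Things in the scene. Friction and masses are not known exactly. Their poses are not given: they have to be found in the camera images.
- bed: taping bed, fixed: steel plate 525 x 178 mm with white wear strips (top 10 mm above the bench, the tray slides on them), aluminium side guides (inner faces 62.5 mm either side of the centre line, top 30 mm above the bench) and a blue end stop. Origin: bench height, on the centre line, level with the catch's stop face. x: along the lane, the way to push; y: left of that; z up
- end_stop (a point): middle of the blue end stop's face that the tray meets, at the bed's x = +191 mm, 31 mm above the bench (the stop is 56 mm high); the guides run from x = -280 to +190 mm
- catch_hinge (a joint): yellow gravity catch: arm 100 mm long on the right of the lane (bed's y = -82 mm), hinged on a level pin across the lane at the bed's x = -100 mm, 55 mm above the bench, pointing the way to push. 0 = shut, grows as its nose rises, to 1.1 rad; falls shut by its own weight (about 1 N at the nose). It reads about 0.16 when resting on the tray, and is then all below 80 mm
- catch: the catch as a  yellow arm with a red knob and, on its end, a bent plate (the nose) that the tray's front edge lifts and that then bars the way back. The nose reaches in from the right to the bed's y = -44 mm, 16 mm over the tray. Shut, its sloping underside falls from 60 mm above the bench at the bed's x = -45 mm to 34 mm at x = 0, its stop face. Origin: on the hinge pin
- nose_edge (a point): lower edge of the nose's upright stop face, near its inner end; 34 mm above the bench when shut
- tray: white foam tray, 180 mm long (x, towards the end stop), 120 wide, 40 high, about 90 g, with two round pockets 70 mm wide, 30 deep. Origin: centre of its underside. It stands between the guides with 2.5 mm play each side; push on its rear face, x = -90 mm (2 to 6 N). Its origin is at the bed's x = +101 mm against the end stop, +90 mm against the shut catch
- vase_pocket (a point): centre of the floor of the empty front pocket, 10 mm above the tray's underside, 43 mm ahead of its origin
- bowl_pocket (a point): centre of the floor of the rear pocket, in which the bowl stands, 43 mm behind the tray's origin
- vase: blue glazed vase with a pale blue neck, 112 mm high, about 300 g: foot 48 mm wide, belly 62 mm at 36 mm height, narrowest at the neck, 39 mm wide at 90 mm height, flared rim 52 mm wide. Origin: centre of its foot; z up. It stands on the bench; take it round the neck from outside (its mouth is shallow)
- bowl: blue bowl with a pale rim, 66 mm wide, 45 mm high, 150 g, loose in the rear pocket of the tray (it stands 15 mm out of it). Origin: centre of its foot; z up
- dark_pot: dark speckled pot, 68 mm wide, 96 mm high, not part of this package: leave it standing. Origin: centre of its foot
- clay_pot: low terracotta pot with a grey-green rim, 74 mm wide, 62 mm high: leave it. Origin: centre of its foot
- tape_roll: roll of orange tape lying flat, 100 mm across, 48 mm high: leave it. Origin: centre of its underside
- cutter: red and black box cutter, 180 mm long, lying flat: leave it. Origin: underside, near its middle

How it is judged:
By the outcome, as a careful person would: the job done as asked, in the order asked, and still so for the second after the job is handed in, with the robot touching nothing.
It also fails if it takes over 54 s, if anything falls off the work surface, if the arm or the gripper's body presses on something with over 40 N, if the wrist force passes 120 N, or if a joint passes its speed limit or range.

## Robot

A 6-joint arm with a two-finger parallel gripper is mounted at the origin on the work surface. World frame = base frame: x ahead of the robot, y to its left, z up, the work surface at z = 0. Lengths are in m, angles in degrees, forces in N, time in s.
With the tool pointing down it reaches from about 0.25 to 0.725 m from the base axis. Payload 9.7 kg.
Tool frame: the origin (TCP) lies between the finger pads; the fingertips stand 17 mm ahead of it and the grasp point (between the pads) lies 2 mm behind it; z points along the fingers, y is the direction in which the jaws open and shut (so a half turn about z gives the same grasp; the last joint's range is limited). The gripper opens to 85 mm and grips with 20 to 120 N. Pads are 22 mm wide; open, the fingers measure 114 mm over their backs; the gripper's body (76 mm by 85 mm) begins 54 mm behind the grasp point. The pads swing forward as they close: fully open they stand 13 mm farther back than shut.
Start: joints at [-72.193, 4.979, 10.078, 95.1, 0, 90], TCP at [0.168, -0.524, 0.248] pointing down, gripper open.
Joint ranges: [-179.16, 179.16], [-48.56, 103.87], [-65.8, 70.77], [-126.05, 130.52], [-82.76, 87.17], [-180, 180]. Speed limits (degrees/s): [127.2, 127.2, 147.25, 180, 180, 180].

## Interface

Orientations are given as [roll, pitch, yaw] about the fixed x, y, z axes, in that order (R = Rz(yaw) Ry(pitch) Rx(roll)).
In Python, from workcell import monitor, cams, order gives the robot as it stands. The module is installed in compiled form; this text tells all that it offers.
- The arm moves only by the shell command python3 -m handwheel 'ROWS' [OPENING] [FORCE]. ROWS is JSON, a list of rows, each a list of 6 numbers: the shift along the tool's x, y, z in m, then the turn, a rotation vector about the tool's x, y, z in degrees. In form: [[tx, ty, tz, wx, wy, wz], ...]. A call has exactly 8 rows; each row shifts and turns the commanded pose from where the row before left it, along the tool's axes as they then stand; what a row does not reach is not made up. A row lasts 1/12 s, in which the tool goes at most 41.7 mm and 7.16 degrees, less where a joint would pass 70% of its speed; a pose out of reach is approached as far as the arm can. A call is refused whole if a number of a shift passes 0.0417 or a number of a turn 7.16, either way. A call with a gripper value outside its range is refused whole. OPENING is the opening, from -1 (shut) to 1 (fully open), set as the call begins (- or left out, the last holds). The fingers move at their own pace and stop on an object; FORCE is the grip in N (left out, the last holds). Time passes only in rows, so rows that do not move let the fingers close, or fill a call up. It gives the time, the measured TCP pose, the force and the opening at its end, in the units of the state.
- monitor.get_obs(): the state, without advancing time (a new reading comes with each control period).
- cams.camera(name): name is "scene" or "top" or "wrist"; returns a dict with "img" (384x512x3 uint8, red, green, blue), "depth" (384x512 float32, m along the optical axis (not along the pixel's ray), 0 where there is no reading), "fx", "fy", "cx", "cy" (pixels), "distortion" ([k1, k2, p1, p2, k3] as OpenCV has them; the pictures are not rectified), "rvec" (rotation vector, rad) and "tvec" (3), from world to camera coordinates, as OpenCV has them; the wrist camera has in their place "tool_from_camera" (4x4, takes a point from camera to tool coordinates, whose origin is the TCP and whose axes are the flange's). Camera axes: x right, y down, z forward; pixel columns grow to the right and rows downward; lengths in m; the calibration is good to about 2 mm. A picture is of the moment at which its call begins: read the wrist's pose just before it.
- order.job_done(): hands the job in, once; it reports no verdict.
The state is a dict: "time": time; "q": joint angles; "qd": joint speeds; "joint_efforts": joint torques, N m; "ee_pos": TCP position; "tcp_rot": TCP orientation; "wrist_force": force on the tool from outside, world axes, zero at the start; "torque": the same for the moment, N m; "opening": finger opening in m.
Only numpy, scipy, OpenCV 4.12 (cv2) and the standard library are available. Lean on these libraries where they do the work, as an engineer would, in place of code of your own. Each camera call takes 0.05 s, during which the arm holds its last target. There are 200 camera calls.

## Working session

There is one attempt and no reset: what is moved stays moved. The work goes in short steps, Python scripts to look and compute and a shell command to move; the robot and the scene stay as the last step left them, time stands still between calls to the robot, and variables do not carry over. Pictures are saved under pics/ and viewed, about 8 in all and at most 12, crops included, and the job is handed in when it is done.

```bash
mkdir -p pics
cat > h.py <<'E'
import numpy as np,cv2
from workcell import monitor,cams,order
from scipy.spatial.transform import Rotation as R
def shot(n,fn=None):
    o=monitor.get_obs();c=cams.camera(n)
    if fn: cv2.imwrite('pics/'+fn,c['img'][:,:,::-1])
    return o,c
def pts(o,c):
    "world xyz for every pixel (HxWx3), nan where no depth"
    h,w=c['depth'].shape
    u,v=np.meshgrid(np.arange(w),np.arange(h))
    K=np.array([[c['fx'],0,c['cx']],[0,c['fy'],c['cy']],[0,0,1.]])
    n=cv2.undistortPoints(np.stack([u,v],-1).reshape(-1,1,2).astype(float),K,np.array(c['distortion'])).reshape(h,w,2)
    d=np.where(c['depth']>0,c['depth'],np.nan)[...,None]
    p=np.concatenate([n*d,d],-1)
    if 'rvec' in c:
        r=cv2.Rodrigues(np.array(c['rvec'],float))[0]
        return (p-np.array(c['tvec']).ravel())@r
    T=np.array(c['tool_from_camera']);p=p@T[:3,:3].T+T[:3,3]
    return p@R.from_euler('xyz',o['tcp_rot'],degrees=True).as_matrix().T+np.array(o['ee_pos'])
E
python3 - <<'E'
from h import *
o,c=shot('top','top0.png');np.save('top0.npy',pts(o,c))
o,c=shot('scene','scene0.png');np.save('scene0.npy',pts(o,c))
print(o)
E
```

```text
{'time': 0.05, 'q': array([-7.21929142e+01,  5.01011220e+00,  1.00354432e+01,  9.50986568e+01,
        1.63398461e-03,  9.00006281e+01]), 'qd': array([-0.00964592,  0.04724923,  0.11759395, -0.06674176,  0.0184841 ,
       -0.09641432]), 'joint_efforts': array([-2.16230270e-03, -5.22086692e+01,  4.66113675e+01,  1.70031463e-02,
       -2.72606462e-05, -3.13138422e-07]), 'ee_pos': array([ 0.16814448, -0.52346131,  0.24760138]), 'tcp_rot': array([-1.79926674e+02, -1.63317950e-03,  1.78064556e+01]), 'wrist_force': array([-0.32239199, -0.84388767,  0.17033873]), 'torque': array([-0.02507554,  0.01611596, -0.01125936]), 'opening': 0.08510695662017202}
```

View pics/top0.png

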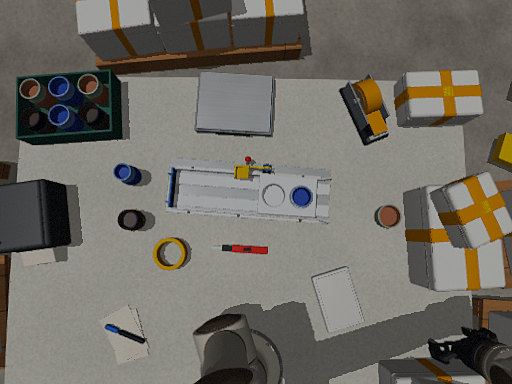

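View pics/scene0.png

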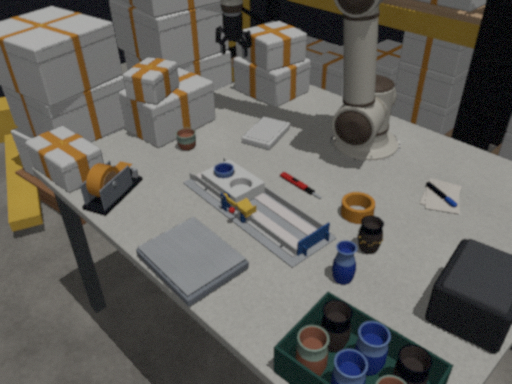

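The top view shows the vase at px (127,174), the bed from (170,190) with its blue stop on the left to (330,195), the empty pocket at (273,195), the bowl at (301,196) and the catch at about (245,170). Next I'll measure these.

Run:
```python
from h import *
P=np.load('top0.npy');img=cv2.imread('pics/top0.png')
hsv=cv2.cvtColor(img,cv2.COLOR_BGR2HSV)
def sub(m,n):
    q=P[m];print(n,m.sum(),np.nanmedian(q,0).round(4),'min',np.nanmin(q,0).round(4),'max',np.nanmax(q,0).round(4))
def box(r0,r1,c0,c1):
    m=np.zeros(img.shape[:2],bool);m[r0:r1,c0:c1]=1;return m
z=P[...,2]
for n,b in dict(vase=(158,192,108,146),pot=(203,235,112,150),clay=(200,235,370,405),tape=(232,275,148,192)).items():
    m=box(*b)&(z>0.02); sub(m,n)
    sub(box(*b)&(z>np.nanmax(z[m])-0.012),n+' top')
b=box(150,225,160,335)
sub(b&(abs(z-0.05)<0.004)&(hsv[...,1]<60),'traytop')
m=b&(abs(z-0.05)<0.005)&(hsv[...,1]<60)&(np.arange(512)>250)[None,:]
q=P[m][:,:2].astype(np.float32);print('rect',cv2.minAreaRect(q))
g=b&(abs(z-0.03)<0.004); print('guides rect',cv2.minAreaRect(P[g][:,:2].astype(np.float32)))
s=b&(hsv[...,0]>100)&(hsv[...,0]<125)&(hsv[...,1]>120)&(np.arange(512)<185)[None,:]&(z>.045)
sub(s,'stop');print(cv2.minAreaRect(P[s][:,:2].astype(np.float32)))
s=b&(hsv[...,0]>100)&(hsv[...,0]<125)&(hsv[...,1]>120)&(np.arange(512)>280)[None,:];sub(s,'bowl');
s=b&(hsv[...,0]>20)&(hsv[...,0]<35)&(hsv[...,1]>120);sub(s,'catch')
```

```text
vase 478 [0.6005 0.3499 0.0915] min [0.573  0.3255 0.02  ] max [0.6334 0.3842 0.1173]
vase top 118 [0.6067 0.3651 0.1131] min [0.5778 0.3318 0.1053] max [0.6297 0.3842 0.1173]
pot 498 [0.4647 0.3347 0.0779] min [0.432  0.3037 0.0221] max [0.5    0.3692 0.1019]
pot top 132 [0.4646 0.3469 0.0966] min [0.4347 0.3092 0.0899] max [0.494  0.3692 0.1019]
clay 525 [ 0.4817 -0.4565  0.0445] min [ 0.4465 -0.4925  0.0203] max [ 0.5183 -0.4172  0.0693]
clay top 137 [ 0.4839 -0.4657  0.0621] min [ 0.4465 -0.4925  0.0575] max [ 0.5183 -0.4176  0.0693]
tape 461 [0.3627 0.2267 0.0483] min [0.3143 0.177  0.0214] max [0.4117 0.2757 0.0549]
tape top 362 [0.3633 0.2261 0.049 ] min [0.3143 0.1779 0.0432] max [0.4117 0.2757 0.0549]
traytop 1279 [ 0.5423 -0.1343  0.0509] min [ 0.4795 -0.2293  0.046 ] max [0.651  0.2301 0.054 ]
rect ((0.5536272525787354, -0.12380649894475937), (0.2082863599061966, 0.13723598420619965), 86.2738265991211)
guides rect ((0.5548254251480103, -0.01804211735725403), (0.5217822194099426, 0.1416599303483963), 85.60523223876953)
stop 90 [0.5674 0.2241 0.0553] min [0.5067 0.2192 0.0453] max [0.6259 0.2314 0.0608]
((0.5663676857948303, 0.22426529228687286), (0.006801735144108534, 0.11940742284059525), 85.88409423828125)
bowl 307 [ 0.5436 -0.1843  0.0322] min [ 0.5123 -0.2104  0.026 ] max [ 0.5698 -0.1508  0.0708]
catch 241 [6.228e-01 6.000e-04 5.710e-02] min [ 0.5272 -0.0843  0.0064] max [0.647  0.2233 0.0676]
```

Run:
```python
from h import *
for f in('top0','scene0'):
    P=np.load(f+'.npy').reshape(-1,3);P=P[~np.isnan(P[:,0])]
    a=np.array([.168,-.524]);b=np.array([.604,.358]);d=(b-a)/np.linalg.norm(b-a)
    t=(P[:,:2]-a)@d; w=(P[:,:2]-a)@[d[1],-d[0]]
    for t0 in np.arange(-.15,1.0,.1):
        m=(t>t0)&(t<t0+.1)&(abs(w)<.12); q=P[m]; print(f,round(t0,2),m.sum(),q[:,2].max().round(3) if m.any() else '',q[q[:,2].argmax()].round(2) if m.any() else '')
```

```text
top0 -0.15 2638 0.345 [ 0.18 -0.59  0.35]
top0 -0.05 4641 0.522 [ 0.2  -0.49  0.52]
top0 0.05 2893 0.547 [ 0.2  -0.47  0.55]
top0 0.15 2301 0.041 [ 0.25 -0.29  0.04]
top0 0.25 2486 0.039 [ 0.26 -0.27  0.04]
top0 0.35 2340 0.019 [ 0.47 -0.18  0.02]
top0 0.45 2366 0.056 [ 0.51 -0.09  0.06]
top0 0.55 2345 0.056 [ 0.51 -0.07  0.06]
top0 0.65 2332 0.053 [0.39 0.19 0.05]
top0 0.75 2355 0.061 [0.51 0.23 0.06]
top0 0.85 2259 0.102 [0.49 0.33 0.1 ]
top0 0.95 2198 0.117 [0.63 0.37 0.12]
scene0 -0.15 1150 0.345 [ 0.18 -0.59  0.34]
scene0 -0.05 1919 0.464 [ 0.2  -0.49  0.46]
scene0 0.05 650 0.441 [ 0.2  -0.48  0.44]
scene0 0.15 751 0.04 [ 0.21 -0.31  0.04]
scene0 0.25 1229 0.041 [ 0.24 -0.24  0.04]
scene0 0.35 955 0.008 [ 0.43 -0.2   0.01]
scene0 0.45 971 0.056 [ 0.5  -0.13  0.06]
scene0 0.55 1475 0.055 [ 0.49 -0.06  0.06]
scene0 0.65 1589 0.051 [0.4  0.19 0.05]
scene0 0.75 1790 0.06 [0.54 0.23 0.06]
scene0 0.85 2414 0.1 [0.45 0.31 0.1 ]
scene0 0.95 2999 0.118 [0.61 0.38 0.12]
```

```bash
python3 -m handwheel '[[0.0278,-0.0287,0,0,0,-7],[0.0311,-0.0251,0,0,0,-7],[0.034,-0.0211,0,0,0,-7],[0.0363,-0.0168,0,0,0,-7],[0.0381,-0.0123,0,0,0,-7],[0.0393,-0.0076,0,0,0,-7],[0.0399,-0.0027,0,0,0,-7],[0.0399,0.0022,0,0,0,-7]]' 1 30
```

```text
time: 0.77
ee_pos: [0.3102, -0.235, 0.2481]
tcp_rot: [180.0, -0.0, 74.1]
wrist_force: [1.3, -0.4, 0.1]
opening: 0.0855
```

```bash
python3 -m handwheel '[[0.0393,0.0073,0,0,0,-7],[0.0381,0.012,0,0,0,-4.8],[0.037,0.0152,0,0,0,0],[0.037,0.0152,0,0,0,0],[0.037,0.0152,0,0,0,0],[0.037,0.0152,0,0,0,0],[0.037,0.0152,0,0,0,0],[0.037,0.0152,0,0,0,0]]'
python3 -m handwheel '[[0.037,0.0152,0,0,0,0],[0.037,0.0152,0,0,0,0],[0.037,0.0152,0,0,0,0],[0.037,0.0152,0,0,0,0],[0.037,0.0152,0,0,0,0],[0.037,0.0152,0,0,0,0],[0.037,0.0152,0,0,0,0],[0,0,0,0,0,0]]'
python3 - <<'E'
from h import *
o,c=shot('wrist','w1.png');P=pts(o,c);np.save('w1.npy',P)
print(o['ee_pos'],o['tcp_rot'],o['q'],c['tool_from_camera'])
z=P[...,2];near=np.hypot(P[...,0]-.604,P[...,1]-.358)<.06
for lo,hi in((.1,.125),(.03,.1),(.03,.06)):
    m=near&(z>lo)&(z<hi);q=P[m]
    if m.any(): print(lo,hi,m.sum(),q.min(0),q.max(0),cv2.minEnclosingCircle(q[:,:2].astype(np.float32)))
E
```

```text
time: 1.43
ee_pos: [0.4542, 0.0511, 0.2481]
tcp_rot: [180.0, 0.0, 85.6]
wrist_force: [1.1, -0.9, 0.0]
opening: 0.0854
time: 2.1
ee_pos: [0.5814, 0.3045, 0.2429]
tcp_rot: [-179.7, 0.1, 85.8]
wrist_force: [1.7, 0.8, -0.3]
opening: 0.0853
[0.58144068 0.30452776 0.24290731] [-1.79719886e+02  1.02360305e-01  8.58081057e+01] [2.76183895e+01 2.07092563e+01 2.80673724e+01 9.76501115e+01
 6.06655080e-02 1.21810379e+02] [[-2.40112018e-04 -9.59756694e-01 -2.80832743e-01  7.09437485e-02]
 [ 9.99999959e-01 -1.87025708e-04 -2.15832499e-04 -7.55643871e-04]
 [ 1.54623743e-04 -2.80832784e-01  9.59756700e-01 -1.26726857e-01]
 [ 0.00000000e+00  0.00000000e+00  0.00000000e+00  1.00000000e+00]]
0.1 0.125 1738 [0.57712523 0.33078829 0.10005466] [0.62935027 0.38318491 0.11572221] ((0.603253185749054, 0.3570231795310974), 0.026552405208349228)
0.03 0.1 1548 [0.57384674 0.33853042 0.03738129] [0.62180072 0.38668541 0.09994903] ((0.5981859564781189, 0.36309659481048584), 0.026638979092240334)
0.03 0.06 80 [0.57384674 0.35092412 0.03738129] [0.61422993 0.38668541 0.05999722] ((0.594416618347168, 0.36758047342300415), 0.025984380394220352)
```

View pics/w1.png

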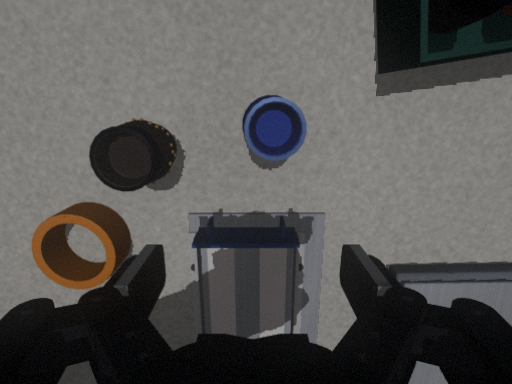

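```bash
python3 -m handwheel '[[0.018,0.0059,0,0,0,0],[0.018,0.0059,0,0,0,0],[0.018,0.0059,0,0,0,0],[0,0,0.03,0,0,0],[0,0,0.03,0,0,0],[0,0,0.02,0,0,0],[0,0,0,0,0,0],[0,0,0,0,0,0]]'
```

```text
time: 2.82
ee_pos: [0.6009, 0.3505, 0.1681]
tcp_rot: [-179.9, 0.1, 85.6]
wrist_force: [-1.0, 0.3, 1.4]
opening: 0.085
```

```bash
python3 -m handwheel '[[0.0066,0.0016,0,0,0,0],[0,0,0.02,0,0,0],[0,0,0.02,0,0,0],[0,0,0.02,0,0,0],[0,0,0.018,0,0,0],[0,0,0,0,0,0],[0,0,0,0,0,0],[0,0,0,0,0,0]]'
```

```text
time: 3.48
ee_pos: [0.6046, 0.3586, 0.093]
tcp_rot: [179.9, -0.1, 85.6]
wrist_force: [-0.1, 0.2, 1.1]
opening: 0.0857
```

```bash
python3 -m handwheel '[[-0.0015,-0.0014,0.002,0,0,0],[0,0,0,0,0,0],[0,0,0,0,0,0],[0,0,0,0,0,0],[0,0,0,0,0,0],[0,0,0,0,0,0],[0,0,0,0,0,0],[0,0,0,0,0,0]]' -1 30
python3 -m handwheel '[[0,0,0,0,0,0],[0,0,0,0,0,0],[0,0,0,0,0,0],[0,0,0,0,0,0],[0,0,-0.01,0,0,0],[0,0,-0.01,0,0,0],[0,0,-0.01,0,0,0],[0,0,0,0,0,0]]'
```

```text
time: 4.15
ee_pos: [0.6027, 0.3568, 0.0896]
tcp_rot: [179.9, -0.1, 85.6]
wrist_force: [-0.0, -1.2, 6.5]
opening: 0.0487
time: 4.82
ee_pos: [0.6029, 0.357, 0.1213]
tcp_rot: [179.8, -0.1, 85.6]
wrist_force: [0.2, -0.9, -2.4]
opening: 0.049
```

```bash
python3 -m handwheel '[[0,0,-0.02,0,0,0],[0,0,-0.03,0,0,0],[0,0,-0.03,0,0,0],[-0.01,0,-0.02,0,0,0],[-0.02,-0.001,0,0,0,0],[-0.03,-0.002,0,0,0,0],[-0.03,-0.002,0,0,0,0],[-0.03,-0.002,0,0,0,0]]' -1 40
python3 -m handwheel '[[-0.035,-0.002,0,0,0,0],[-0.035,-0.002,0,0,0,0],[-0.035,-0.002,0,0,0,0],[-0.035,-0.002,0,0,0,0],[-0.035,-0.002,0,0,0,0],[-0.035,-0.002,0,0,0,0],[-0.035,-0.002,0,0,0,0],[-0.035,-0.002,0,0,0,0]]'
python3 -m handwheel '[[-0.035,-0.002,0,0,0,0],[-0.035,-0.002,0,0,0,0],[-0.03,-0.002,0,0,0,0],[-0.025,-0.002,0,0,0,0],[-0.015,-0.001,0,0,0,0],[-0.01,0,0,0,0,0],[0,0,0,0,0,0],[0,0,0,0,0,0]]'
python3 - <<'E'
from h import *
o,c=shot('wrist','w2.png');P=pts(o,c);np.save('w2.npy',P);print(o['ee_pos'],o['tcp_rot'],o['q'],o['wrist_force'],o['opening'])
o,c=shot('scene','s2.png');np.save('s2.npy',pts(o,c))
a=cv2.imread('pics/w2.png');b=cv2.imread('pics/s2.png')[90:330,120:420]
b=cv2.resize(b,None,fx=.95,fy=1.6)[:384]
cv2.imwrite('pics/c2.png',np.hstack([a,b]))
E
```

```text
time: 5.48
ee_pos: [0.5856, 0.2364, 0.2182]
tcp_rot: [-180.0, 0.0, 85.6]
wrist_force: [0.9, 0.2, -2.4]
opening: 0.0482
time: 6.15
ee_pos: [0.548, -0.0421, 0.2186]
tcp_rot: [180.0, 0.0, 85.6]
wrist_force: [0.6, 0.1, -3.2]
opening: 0.0482
time: 6.82
ee_pos: [0.5282, -0.1892, 0.2182]
tcp_rot: [-180.0, -0.0, 85.6]
wrist_force: [-0.5, -0.0, -3.4]
opening: 0.0481
[ 0.52819105 -0.1891593   0.21824202] [-1.79992275e+02 -2.40555945e-02  8.55756847e+01] [-1.97139115e+01  5.97988684e+00  7.81863099e+00  9.18525395e+01
  2.11669804e-02  7.47103997e+01] [-0.49857538 -0.00680703 -3.43634751] 0.048104973448296756
```

View pics/c2.png

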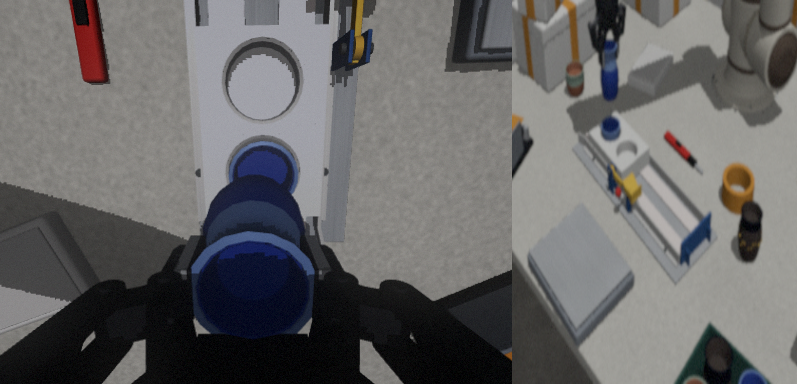

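The vase is held upright. The wrist view shows the empty pocket at about (262,82), the bowl at (264,172) and the catch hinge at (352,48). I'll fit the pocket, the tray edges and the held vase next.

Run:
```python
from h import *
P=np.load('w2.npy');S=np.load('s2.npy');hsv=cv2.cvtColor(cv2.imread('pics/w2.png'),cv2.COLOR_BGR2HSV);hs=cv2.cvtColor(cv2.imread('pics/s2.png'),cv2.COLOR_BGR2HSV)
z=P[...,2];C=np.zeros(z.shape,bool);C[38:125,220:303]=1
m=C&(abs(z-.02)<.006);print('floor',m.sum(),np.median(P[m],0),cv2.minEnclosingCircle(P[m][:,:2].astype(np.float32)))
# pocket rim on top: tray-top pixels bordering the hole, circle fit
from scipy.optimize import least_squares
h=C&(z<.045);h=cv2.morphologyEx(h.astype(np.uint8),cv2.MORPH_OPEN,np.ones((5,5)))
ring=(cv2.dilate(h,np.ones((5,5)))>0)&(h==0)&(abs(z-.05)<.004)&C
q=P[ring][:,:2];f=least_squares(lambda p:np.hypot(*(q-p[:2]).T)-p[2],[.55,-.09,.035],loss='soft_l1',f_scale=.001);print('rim circle',f.x,ring.sum())
th=np.radians(85.6);bx=np.array([np.cos(th),np.sin(th)]);by=np.array([-bx[1],bx[0]])
t=(abs(z-.05)<.003)&(hsv[...,1]<50);t[:, :180]=0;t[:,345:]=0;t[200:]=0
rel=P[t][:,:2]-f.x[:2];a=rel@bx;b=rel@by;print('tray along',np.percentile(a,[.5,99.5]),'across',np.percentile(b,[.5,99.5]))
for lo in np.arange(-.06,.05,.02):
    k=(a>lo)&(a<lo+.02);print(round(lo,2),np.percentile(b[k],[1,99]).round(4))
d=hsv;bm=(hsv[...,0]>100)&(hsv[...,0]<125)&(hsv[...,1]>100)
k=bm.copy();k[:130]=0;k[182:]=0;k&=(z>.055)&(z<.075);print('bowl rim',P[k].min(0),P[k].max(0))
# held vase
k=(abs(S[...,0]-.53)<.05)&(abs(S[...,1]+.19)<.05)&(S[...,2]>.09)&(hs[...,0]>95)&(hs[...,0]<125)&(hs[...,1]>80)
q=S[k];print('vase scene',k.sum(),q.min(0),q.max(0))
k=(abs(P[...,0]-.53)<.05)&(abs(P[...,1]+.19)<.06)&(z>.232)&bm;q=P[k];print('vase rim wrist',k.sum(),q.min(0),q.max(0))
k=(abs(P[...,0]-.53)<.05)&(abs(P[...,1]+.19)<.06)&(z>.13)&(z<.2)&bm;q=P[k];print('vase belly wrist',k.sum(),q.min(0),q.max(0))
```

```text
floor 3978 [ 0.54424144 -0.09421298  0.02111564] ((0.5441187620162964, -0.09565924853086472), 0.03518346697092056)
rim circle [ 0.54382039 -0.09604111  0.0354916 ] 561
tray along [-0.11214403  0.0468682 ] across [-0.06026992  0.05928681]
-0.06 [-0.0596  0.0581]
-0.04 [-0.0595  0.0584]
-0.02 [-0.0595  0.0593]
0.0 [-0.0596  0.0593]
0.02 [-0.0588  0.0593]
0.04 [-0.0582  0.059 ]
bowl rim [ 0.50545578 -0.19114978  0.05595766] [ 0.57018806 -0.15179712  0.06800268]
vase scene 578 [ 0.48030436 -0.21211894  0.12932404] [ 0.56975561 -0.14751233  0.36886883]
vase rim wrist 8064 [ 0.48007855 -0.21186764  0.23200028] [ 0.57999641 -0.16233327  0.29994404]
vase belly wrist 2276 [ 0.49947131 -0.1871941   0.1385692 ] [ 0.55646773 -0.15863278  0.19997535]
```

```bash
python3 -m handwheel '[[0.015,0.0014,0,0,0,0],[0.024,0.0021,0,0,0,0],[0.024,0.0021,0,0,0,0],[0.02,0.0018,0,0,0,0],[0.0112,0.001,0,0,0,0],[0,0,0.015,0,0,0],[0,0,0.015,0,0,0],[0,0,0,0,0,0]]'
python3 -m handwheel '[[0,0,0,0,0,0],[0,0,0,0,0,0],[0,0,0,0,0,0],[0,0,0,0,0,0],[0,0,0,0,0,0],[0,0,0,0,0,0],[0,0,0,0,0,0],[0,0,0,0,0,0]]'
```

```text
time: 7.58
ee_pos: [0.5429, -0.095, 0.1856]
tcp_rot: [-179.8, -0.0, 85.7]
wrist_force: [-0.5, 0.9, -5.2]
opening: 0.0482
time: 8.25
ee_pos: [0.5437, -0.0962, 0.1884]
tcp_rot: [180.0, 0.0, 85.6]
wrist_force: [-0.2, 0.6, -3.9]
opening: 0.0483
```

Within 0.3 mm. I'll lower by 76 mm (to z = 0.112), then touch down.

```bash
python3 -m handwheel '[[0,0,0.012,0,0,0],[0,0,0.015,0,0,0],[0,0,0.015,0,0,0],[0,0,0.014,0,0,0],[0,0,0.01,0,0,0],[0,0,0.007,0,0,0],[0,0,0.002,0,0,0],[0,0,0,0,0,0]]'
python3 -m handwheel '[[0,0,0,0,0,0],[0,0,0,0,0,0],[0,0,0.001,0,0,0],[0,0,0,0,0,0],[0,0,0,0,0,0],[0,0,0,0,0,0],[0,0,0,0,0,0],[0,0,0,0,0,0]]'
```

```text
time: 8.92
ee_pos: [0.5435, -0.0961, 0.1128]
tcp_rot: [-180.0, -0.0, 85.6]
wrist_force: [0.6, 0.1, -4.3]
opening: 0.048
time: 9.58
ee_pos: [0.5437, -0.0961, 0.1123]
tcp_rot: [180.0, 0.0, 85.6]
wrist_force: [0.4, -0.2, -3.7]
opening: 0.0482
```

```bash
python3 -m handwheel '[[0,0,0.001,0,0,0],[0,0,0.001,0,0,0],[0,0,0,0,0,0],[0,0,0,0,0,0],[0,0,0,0,0,0],[0,0,0,0,0,0],[0,0,0,0,0,0],[0,0,0,0,0,0]]'
```

```text
time: 10.25
ee_pos: [0.5437, -0.0961, 0.1103]
tcp_rot: [-180.0, -0.0, 85.6]
wrist_force: [0.4, -0.2, -4.0]
opening: 0.0477
```

```bash
python3 -m handwheel '[[0,0,0.001,0,0,0],[0,0,0,0,0,0],[0,0,0,0,0,0],[0,0,0.001,0,0,0],[0,0,0,0,0,0],[0,0,0,0,0,0],[0,0,0,0,0,0],[0,0,0,0,0,0]]'
```

```text
time: 10.92
ee_pos: [0.5438, -0.0961, 0.1083]
tcp_rot: [180.0, 0.0, 85.6]
wrist_force: [-0.4, -1.4, -2.9]
opening: 0.0477
```

```bash
python3 -m handwheel '[[0,0,0.001,0,0,0],[0,0,0,0,0,0],[0,0,0,0,0,0],[0,0,0,0,0,0],[0,0,0,0,0,0],[0,0,0,0,0,0],[0,0,0,0,0,0],[0,0,0,0,0,0]]'
```

```text
time: 11.58
ee_pos: [0.5437, -0.0961, 0.1073]
tcp_rot: [-180.0, -0.0, 85.6]
wrist_force: [0.1, -0.1, -2.9]
opening: 0.0473
```

```bash
python3 -m handwheel '[[0,0,0,0,0,0],[0,0,0,0,0,0],[0,0,0,0,0,0],[0,0,0,0,0,0],[0,0,0,0,0,0],[0,0,0,0,0,0],[0,0,0,0,0,0],[0,0,0,0,0,0]]' 1
python3 -m handwheel '[[0,0,-0.01,0,0,0],[0,0,-0.02,0,0,0],[0,0,-0.03,0,0,0],[0,0,-0.03,0,0,0],[0,0,-0.03,0,0,0],[0,0,-0.02,0,0,0],[-0.02,0,0,0,0,0],[-0.03,0,0,0,0,0]]'
python3 -m handwheel '[[-0.035,0,0,0,0,0],[-0.035,0,0,0,0,0],[-0.035,0,0,0,0,0],[-0.03,0,0,0,0,0],[-0.02,0,0,0,0,0],[-0.01,0,0,0,0,0],[0,0,0,0,0,0],[0,0,0,0,0,0]]' -1
python3 - <<'E'
from h import *
o,c=shot('wrist','w3.png');np.save('w3.npy',pts(o,c));print(o['ee_pos'],o['tcp_rot'],o['q'],o['wrist_force'],o['opening'])
o,c=shot('scene','s3.png');np.save('s3.npy',pts(o,c))
a=cv2.imread('pics/w3.png');b=cv2.imread('pics/s3.png')[140:260,160:340]
cv2.imwrite('pics/c3.png',np.hstack([a,cv2.resize(b,(285,190)),]) if 0 else np.hstack([a,np.vstack([cv2.resize(b,(288,192)),np.zeros((192,288,3),np.uint8)])]))
E
```

```text
time: 12.25
ee_pos: [0.5437, -0.0961, 0.1073]
tcp_rot: [180.0, 0.0, 85.6]
wrist_force: [-0.4, 0.5, 0.3]
opening: 0.0852
time: 12.92
ee_pos: [0.5407, -0.145, 0.2501]
tcp_rot: [179.8, 0.0, 85.8]
wrist_force: [0.0, -0.3, -0.6]
opening: 0.0855
time: 13.58
ee_pos: [0.5273, -0.3101, 0.2475]
tcp_rot: [180.0, -0.0, 85.6]
wrist_force: [-0.3, -0.4, 0.5]
opening: -0.0002
[ 0.52728427 -0.31008987  0.2475434 ] [ 1.79997566e+02 -2.18952102e-02  8.55781267e+01] [-3.04683872e+01  1.37524298e+01  1.99376430e+01  9.61926406e+01
  2.07402428e-02  6.39534853e+01] [-0.30926687 -0.44888557  0.49262334] -0.00015630650405922341
```

View pics/c3.png

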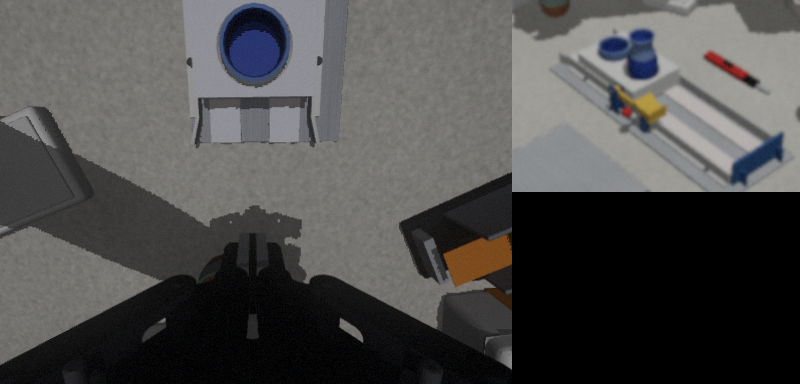

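The vase stands upright in its pocket, and the scene crop shows nothing disturbed. The tray's rear edge is at row 97 of the wrist picture. Next I'll measure the rear edge, the lane and the vase.

Run:
```python
from h import *
P=np.load('w3.npy');z=P[...,2];S=np.load('s3.npy');T=np.load('top0.npy')
m=(abs(z-.05)<.004);m[:60]=0;m[110:]=0;m[:,:180]=0;m[:,335:]=0
q=P[m];lo=q[:,1].min()
for x in(.49,.51,.53,.55,.57):
    k=abs(q[:,0]-x)<.008;print('rear y at x',x,np.percentile(q[k][:,1],2).round(4))
m2=(z>.024)&(z<.036)&(P[...,1]<-.232)&(P[...,1]>-.3);m2[:,:180]=0;m2[:,340:]=0
q=P[m2];print('guides x',np.percentile(q[:,0],[1,99]),'end y',q[:,1].min(),'mid gap',np.sort(q[:,0][q[:,0]<.53])[-20:][[0,-1]],np.sort(q[:,0][q[:,0]>.53])[:20][[0,-1]])
# guide line direction from top cam
hs=cv2.cvtColor(cv2.imread('pics/top0.png'),cv2.COLOR_BGR2HSV)
for s in(0,1):
    y=np.arange(0.06,.2,.02);xs=[]
    for yy in y:
        k=(abs(T[...,1]-yy)<.008)&(abs(T[...,2]-.03)<.005)&((T[...,0]>.555)==bool(s))&(T[...,0]>.45)&(T[...,0]<.66)
        xs.append(np.median(T[k][:,0]) if k.any() else np.nan)
    print('guide',s,np.round(xs,4))
k=(abs(S[...,0]-.544)<.04)&(abs(S[...,1]+.096)<.04)&(S[...,2]>.12);print('vase top',S[k].min(0),S[k].max(0))
```

```text
rear y at x 0.49 -0.2249
rear y at x 0.51 -0.2256
rear y at x 0.53 -0.2276
rear y at x 0.55 -0.2291
rear y at x 0.57 -0.2299
guides x [0.46043794 0.60410064] end y -0.28343865066092727 mid gap [0.47172783 0.47247477] [0.59620718 0.59684693]
guide 0 [0.4942 0.4941 0.497  0.497  0.4996 0.4997 0.5025 0.5025]
guide 1 [0.6186 0.6205 0.6216 0.623  0.6247 0.6259 0.6275 0.63  ]
vase top [ 0.51782029 -0.11913532  0.1200138 ] [ 0.56919831 -0.06400619  0.13597894]
```

```bash
python3 -m handwheel '[[0.021,0.0004,0,0,0,0],[0.021,0.0004,0.02,0,0,-0.4],[0,0,0.035,0,0,0],[0,0,0.035,0,0,0],[0,0,0.035,0,0,0],[0,0,0.025,0,0,0],[0,0,0.01,0,0,0],[0,0,0,0,0,0]]'
python3 -m handwheel '[[0,0,0.012,0,0,0],[0,0,0.012,0,0,0],[0,0,0.012,0,0,0],[0,0,0.008,0,0,0],[0,0,0.003,0,0,0],[0,0,0,0,0,0],[0,0,0,0,0,0],[0,0,0,0,0,0]]'
```

```text
time: 14.35
ee_pos: [0.5303, -0.267, 0.0852]
tcp_rot: [-179.8, -0.1, 86.1]
wrist_force: [-0.2, 0.1, 0.6]
opening: 0.0
time: 15.02
ee_pos: [0.5316, -0.2688, 0.0409]
tcp_rot: [180.0, 0.0, 86.0]
wrist_force: [0.5, -0.4, -1.0]
opening: 0.0001
```

```bash
python3 -m handwheel '[[0.004,0,0,0,0,0],[0.004,0,0,0,0,0],[0.004,0,0,0,0,0],[0.004,0,0,0,0,0],[0.004,0,0,0,0,0],[0.003,0,0,0,0,0],[0.003,0,0,0,0,0],[0.003,0,0,0,0,0]]'
python3 -m handwheel '[[0.003,0,0,0,0,0],[0.003,0,0,0,0,0],[0.003,0,0,0,0,0],[0.003,0,0,0,0,0],[0.003,0,0,0,0,0],[0.003,0,0,0,0,0],[0.003,0,0,0,0,0],[0.003,0,0,0,0,0]]'
```

```text
time: 15.68
ee_pos: [0.5333, -0.2393, 0.0403]
tcp_rot: [180.0, 0.0, 86.0]
wrist_force: [0.3, -0.4, -0.8]
opening: -0.0004
time: 16.35
ee_pos: [0.535, -0.2155, 0.0403]
tcp_rot: [180.0, 0.0, 86.0]
wrist_force: [-0.2, -3.0, -0.9]
opening: -0.0003
```

```bash
python3 -m handwheel '[[0.003,0,0,0,0,0],[0.003,0,0,0,0,0],[0.003,0,0,0,0,0],[0.003,0,0,0,0,0],[0.003,0,0,0,0,0],[0.003,0,0,0,0,0],[0.003,0,0,0,0,0],[0.003,0,0,0,0,0]]'
python3 -m handwheel '[[0.003,0,0,0,0,0],[0.003,0,0,0,0,0],[0.003,0,0,0,0,0],[0.003,0,0,0,0,0],[0.003,0,0,0,0,0],[0.003,0,0,0,0,0],[0.003,0,0,0,0,0],[0.003,0,0,0,0,0]]'
python3 -m handwheel '[[0.003,0,0,0,0,0],[0.003,0,0,0,0,0],[0.003,0,0,0,0,0],[0.003,0,0,0,0,0],[0.003,0,0,0,0,0],[0.003,0,0,0,0,0],[0.003,0,0,0,0,0],[0.003,0,0,0,0,0]]'
python3 - <<'E'
from h import *
o,c=shot('scene','s4.png');o,w=shot('wrist','w4.png')
b=cv2.imread('pics/s4.png')[140:270,160:340]
cv2.imwrite('pics/c4.png',np.hstack([cv2.resize(b,(450,325)),cv2.resize(cv2.imread('pics/w4.png'),(340,255))[np.r_[0:255,[254]*70]]]))
E
```

```text
time: 17.02
ee_pos: [0.5367, -0.1915, 0.0403]
tcp_rot: [180.0, -0.0, 86.0]
wrist_force: [-0.6, -3.3, 0.0]
opening: -0.0
time: 17.68
ee_pos: [0.5382, -0.168, 0.0403]
tcp_rot: [-180.0, 0.0, 86.0]
wrist_force: [-1.3, -5.1, -0.8]
opening: 0.0002
time: 18.35
ee_pos: [0.54, -0.1437, 0.0403]
tcp_rot: [180.0, 0.0, 86.0]
wrist_force: [-1.8, -4.9, 1.4]
opening: -0.0002
```

View pics/c4.png

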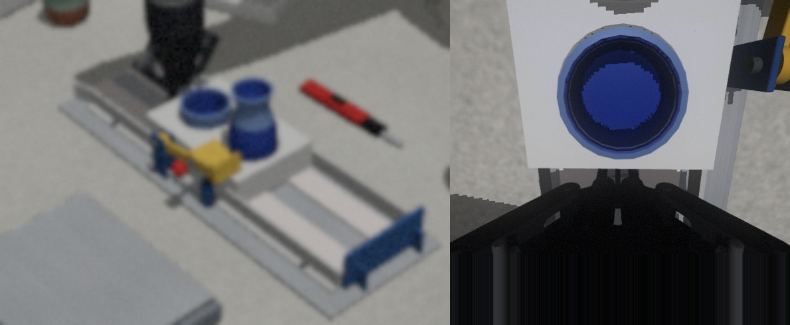

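The catch is riding on the tray, and both the vase and the bowl are standing. I'll keep pushing, and check the gripper's width against the nose before it gets alongside.

```bash
python3 -m handwheel '[[0.003,0,0,0,0,0],[0.003,0,0,0,0,0],[0.003,0,0,0,0,0],[0.003,0,0,0,0,0],[0.003,0,0,0,0,0],[0.003,0,0,0,0,0],[0.003,0,0,0,0,0],[0.003,0,0,0,0,0]]'
python3 -m handwheel '[[0.003,0,0,0,0,0],[0.003,0,0,0,0,0],[0.003,0,0,0,0,0],[0.003,0,0,0,0,0],[0.003,0,0,0,0,0],[0.003,0,0,0,0,0],[0.003,0,0,0,0,0],[0.003,0,0,0,0,0]]'
python3 -m handwheel '[[0.003,0,0,0,0,0],[0.003,0,0,0,0,0],[0.003,0,0,0,0,0],[0.003,0,0,0,0,0],[0.003,0,0,0,0,0],[0.003,0,0,0,0,0],[0.003,0,0,0,0,0],[0.003,0,0,0,0,0]]'
python3 - <<'E'
from h import *
P=np.load('w3.npy').reshape(-1,3);o=np.array([.52728,-.31009,.24754])
r=R.from_euler('xyz',[180,0,85.58],degrees=True).as_matrix();q=(P-o)@r
for z0 in np.arange(-.08,.02,.01):
    k=(q[:,2]>z0)&(q[:,2]<z0+.01)&(abs(q[:,0])<.06)&(abs(q[:,1])<.09)
    if k.any(): print(round(z0,2),k.sum(),q[k][:,1].min().round(3),q[k][:,1].max().round(3),'x',q[k][:,0].min().round(3),q[k][:,0].max().round(3))
E
```

```text
time: 19.12
ee_pos: [0.5417, -0.1197, 0.0403]
tcp_rot: [-180.0, 0.0, 86.0]
wrist_force: [-0.4, -4.8, 1.0]
opening: 0.0002
time: 19.78
ee_pos: [0.5433, -0.0958, 0.0403]
tcp_rot: [-180.0, 0.0, 86.0]
wrist_force: [0.3, -4.7, 0.1]
opening: 0.0001
time: 20.45
ee_pos: [0.545, -0.0718, 0.0403]
tcp_rot: [-180.0, -0.0, 86.0]
wrist_force: [0.4, -5.1, 1.5]
opening: 0.0003
-0.08 7601 -0.061 0.06 x 0.007 0.021
-0.07 11293 -0.062 0.061 x -0.004 0.018
-0.06 8540 -0.054 0.053 x -0.009 0.018
-0.05 5720 -0.048 0.045 x -0.01 0.017
-0.04 4086 -0.038 0.038 x -0.013 0.014
-0.03 1253 -0.03 0.028 x -0.012 0.014
-0.02 533 -0.014 0.013 x 0.006 0.011
-0.01 595 -0.014 0.013 x 0.006 0.012
-0.0 449 -0.014 0.013 x 0.006 0.011
0.01 35 -0.009 0.006 x 0.006 0.011
```

```bash
python3 -m handwheel '[[-0.006,0,0,0,0,0],[0,-0.004,-0.002,0,0,0],[0,-0.004,-0.002,0,0,0],[0.003,0,0,0,0,0],[0.003,0,0,0,0,0],[0.003,0,0,0,0,0],[0.003,0,0,0,0,0],[0.003,0,0,0,0,0]]'
python3 -m handwheel '[[0.003,0,0,0,0,0],[0.003,0,0,0,0,0],[0.003,0,0,0,0,0],[0.003,0,0,0,0,0],[0.003,0,0,0,0,0],[0.003,0,0,0,0,0],[0.003,0,0,0,0,0],[0.003,0,0,0,0,0]]'
python3 -m handwheel '[[0.003,0,0,0,0,0],[0.003,0,0,0,0,0],[0.003,0,0,0,0,0],[0.003,0,0,0,0,0],[0.003,0,0,0,0,0],[0.003,0,0,0,0,0],[0.003,0,0,0,0,0],[0.003,0,0,0,0,0]]'
python3 -m handwheel '[[0.003,0,0,0,0,0],[0.003,0,0,0,0,0],[0.003,0,0,0,0,0],[0.002,0,0,0,0,0],[0.002,0,0,0,0,0],[0,0,0,0,0,0],[0,0,0,0,0,0],[0,0,0,0,0,0]]'
```

```text
time: 21.12
ee_pos: [0.5378, -0.0629, 0.0445]
tcp_rot: [180.0, 0.1, 86.0]
wrist_force: [-1.2, -5.0, 2.6]
opening: -0.0
time: 21.78
ee_pos: [0.5395, -0.0389, 0.0445]
tcp_rot: [180.0, 0.1, 86.0]
wrist_force: [-1.0, -4.9, 2.3]
opening: 0.0003
time: 22.45
ee_pos: [0.5412, -0.015, 0.0446]
tcp_rot: [180.0, 0.1, 86.0]
wrist_force: [-1.6, -4.5, 3.5]
opening: 0.0003
time: 23.12
ee_pos: [0.5421, -0.0017, 0.0445]
tcp_rot: [180.0, 0.0, 86.0]
wrist_force: [-0.4, -3.0, 2.2]
opening: -0.0001
```

```bash
python3 -m handwheel '[[0.002,0,0,0,0,0],[0.002,0,0,0,0,0],[0.002,0,0,0,0,0],[0.002,0,0,0,0,0],[0.002,0,0,0,0,0],[0.002,0,0,0,0,0],[0.002,0,0,0,0,0],[0.002,0,0,0,0,0]]'
python3 -m handwheel '[[0.001,0,0,0,0,0],[0.001,0,0,0,0,0],[0.001,0,0,0,0,0],[0.001,0,0,0,0,0],[0.001,0,0,0,0,0],[0.001,0,0,0,0,0],[0.001,0,0,0,0,0],[0.001,0,0,0,0,0]]'
python3 - <<'E'
from h import *
o,c=shot('scene','s5.png');o,w=shot('wrist','w5.png');np.save('w5.npy',pts(o,w))
b=cv2.imread('pics/s5.png')[140:270,160:340]
cv2.imwrite('pics/c5.png',np.hstack([cv2.resize(b,(450,325)),cv2.resize(cv2.imread('pics/w5.png'),(340,255))[np.r_[0:255,[254]*70]]]))
E
```

```text
time: 23.78
ee_pos: [0.543, 0.0138, 0.0444]
tcp_rot: [180.0, 0.1, 86.0]
wrist_force: [-1.5, -5.7, 3.3]
opening: 0.0001
time: 24.45
ee_pos: [0.5436, 0.0217, 0.0444]
tcp_rot: [180.0, 0.1, 86.0]
wrist_force: [-0.8, -5.5, 3.5]
opening: -0.0001
```

View pics/c5.png

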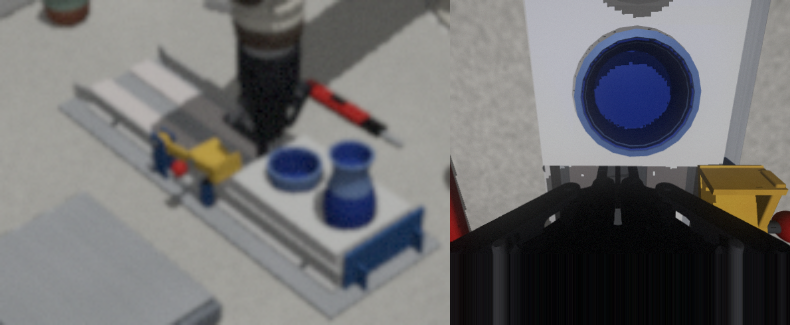

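The tray's rear edge is level with the nose, but I can't tell whether the catch has dropped. I'll go on in small steps and watch for the end stop.

```bash
python3 -m handwheel '[[0.001,0,0,0,0,0],[0.001,0,0,0,0,0],[0.001,0,0,0,0,0],[0.001,0,0,0,0,0],[0,0,0,0,0,0],[0,0,0,0,0,0],[0,0,0,0,0,0],[0,0,0,0,0,0]]'
python3 - <<'E'
from h import *
for f in('w5','now'):
    if f=='now':
        o,w=shot('wrist','w6.png');P=pts(o,w);np.save('w6.npy',P)
    else: P=np.load('w5.npy')
    hs=cv2.cvtColor(cv2.imread('pics/%s.png'%('w6' if f=='now' else f)),cv2.COLOR_BGR2HSV)
    y=(hs[...,0]>18)&(hs[...,0]<35)&(hs[...,1]>120)&(P[...,0]<.64)&(P[...,2]>.02)
    q=P[y];print(f,y.sum(),'min',q.min(0),'max',q.max(0))
    t=(abs(P[...,2]-.05)<.003)&(hs[...,1]<40)&(P[...,0]>.51)&(P[...,0]<.59);print('tray rear y',np.percentile(P[t][:,1],1))
    k=y
    for y0 in np.arange(-.03,.05,.01):
        s=k&(abs(P[...,1]-y0)<.005); 
        if s.any():print(y0.round(2),P[s][:,2].max().round(4),P[s][:,2].min().round(4))
E
```

```text
time: 25.22
ee_pos: [0.5439, 0.0261, 0.0443]
tcp_rot: [180.0, -0.0, 86.0]
wrist_force: [-0.7, -4.4, 3.6]
opening: -0.0005
w5 9221 min [ 0.49113918 -0.01315011  0.05232556] max [0.63862607 0.04269495 0.12571979]
tray rear y 0.03065140405862247
-0.01 0.0703 0.065
0.0 0.0715 0.062
0.01 0.0955 0.057
0.02 0.1073 0.0552
0.03 0.1187 0.0523
0.04 0.1257 0.1015
now 6949 min [ 0.49058349 -0.01380158  0.03773553] max [0.6380534  0.04658856 0.12532894]
tray rear y 0.03498494161019099
-0.01 0.0608 0.0551
0.0 0.0596 0.0495
0.01 0.0596 0.0444
0.02 0.1066 0.0403
0.03 0.1186 0.0377
0.04 0.1249 0.0849
```

The catch has dropped: its lower edge went from 0.052 to 0.038 and its top from 0.071 to 0.060. I'll push 2 mm more for clearance, then back off straight, staying between the guides and left of the nose, before lifting away.

```bash
python3 -m handwheel '[[0.001,0,0,0,0,0],[0.001,0,0,0,0,0],[0,0,0,0,0,0],[0,0,0,0,0,0],[0,0,0,0,0,0],[-0.002,0,0,0,0,0],[-0.004,0,0,0,0,0],[-0.008,0,0,0,0,0]]'
python3 -m handwheel '[[-0.016,0,0,0,0,0],[-0.02,0,0,0,0,0],[-0.02,0,0,0,0,0],[-0.025,0,0,0,0,0],[-0.025,0,0,0,0,0],[-0.025,0,0,0,0,0],[0,0,0,0,0,0],[0,0,0,0,0,0]]'
python3 -m handwheel '[[0,0,-0.02,0,0,0],[0,0,-0.03,0,0,0],[0,0,-0.03,0,0,0],[0,0,-0.03,0,0,0],[0,0,-0.03,0,0,0],[0,0,-0.02,0,0,0],[0,0,0,0,0,0],[0,0,0,0,0,0]]'
python3 - <<'E'
from h import *
o,w=shot('wrist','w7.png');P=pts(o,w);print(o['ee_pos'],o['wrist_force'])
hs=cv2.cvtColor(cv2.imread('pics/w7.png'),cv2.COLOR_BGR2HSV)
y=(hs[...,0]>18)&(hs[...,0]<35)&(hs[...,1]>120)&(P[...,0]<.64)&(P[...,0]>.58)&(abs(P[...,1])<.06)&(P[...,2]>.02)
q=P[y];print('catch z',q[:,2].min(),q[:,2].max(),'front y',np.percentile(q[:,1],99))
t=(abs(P[...,2]-.05)<.003)&(hs[...,1]<40)&(P[...,0]>.51)&(P[...,0]<.59)&(P[...,1]<.1);print('tray rear y',np.percentile(P[t][:,1],1))
o,c=shot('scene','s7.png');S=pts(o,c)
k=(abs(S[...,0]-.56)<.04)&(S[...,1]>.1)&(S[...,1]<.22)&(S[...,2]>.12);print('vase top',S[k].min(0),S[k].max(0))
b=cv2.imread('pics/s7.png')[140:270,160:340]
cv2.imwrite('pics/c7.png',np.hstack([cv2.resize(b,(450,325)),cv2.resize(cv2.imread('pics/w7.png'),(340,255))[np.r_[0:255,[254]*70]]]))
o,c=shot('top','top7.png');T=pts(o,c);T0=np.load('top0.npy')
z=T[...,2]
for n,(r0,r1,c0,c1,zz) in dict(pot=(203,235,112,150,.09),clay=(200,235,370,405,.05),tape=(232,275,148,192,.043)).items():
    for A in(T0,T):
        a=A[r0:r1,c0:c1].reshape(-1,3);print(n,a[a[:,2]>zz].mean(0).round(4))
E
```

```text
time: 25.93
ee_pos: [0.5427, 0.0146, 0.0439]
tcp_rot: [-180.0, -0.1, 86.1]
wrist_force: [0.8, -0.0, -1.3]
opening: -0.0003
time: 26.6
ee_pos: [0.5334, -0.1178, 0.044]
tcp_rot: [-180.0, -0.0, 85.9]
wrist_force: [0.3, 0.8, -0.1]
opening: 0.0002
time: 27.27
ee_pos: [0.5344, -0.1159, 0.2052]
tcp_rot: [179.9, -0.0, 86.1]
wrist_force: [-0.2, -0.2, 0.0]
opening: 0.0
[ 0.53441509 -0.11592953  0.2051504 ] [-0.24806647 -0.17607476  0.00510798]
catch z 0.035442429759230704 0.06659875134883261 front y 0.02687022541118543
tray rear y 0.03504684467553286
vase top [0.53917837 0.14833997 0.12001647] [0.59224238 0.20169069 0.13669309]
pot [0.4645 0.343  0.0966]
pot [0.4643 0.343  0.0965]
clay [ 0.4833 -0.4604  0.0606]
clay [ 0.4832 -0.4615  0.0609]
tape [0.3627 0.2258 0.049 ]
tape [0.3624 0.2262 0.0488]
```

View pics/c7.png

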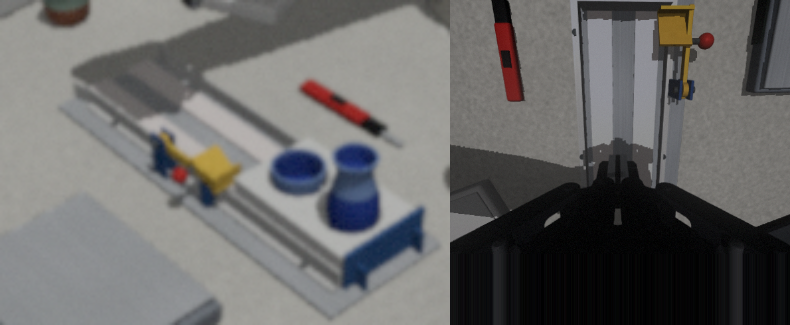

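The catch is shut: its lower edge reads 35 mm and its stop face is about 8 mm behind the tray's rear edge. The vase and bowl are standing, the other objects haven't moved, and the arm is clear. Handing in.

```bash
python3 -c "
from workcell import order;print(order.job_done())"
```

```text
the job is handed in; nothing more can be done
None
```

The job is done and handed in at about 27 s of the 54 s allowed; no verdict was reported. I stood the vase in the front pocket, let go of it, and pushed the tray towards the end stop until the catch dropped shut behind it.

- **Catch:** its lower edge reads 35 mm against 34 mm nominal when shut, and its stop face is about 8 mm behind the tray's rear edge. I never moved the gripper onto it: it stayed to the left of the nose and backed out straight along the lane. No contact showed in the force readings.
- **Vase and bowl:** in the last pictures both stand upright in their pockets; the vase's rim is at about 132–136 mm, as expected.
- **Other objects:** the dark pot, clay pot and tape roll are within about 1 mm of where they started. I checked the cutter only by eye.
- **Forces:** the pushing force along the lane was 3 to 6 N, and the highest end-of-move wrist reading on any axis was 6.5 N.

Two things differed from what I expected:
- **Grip:** the fingers closed on the vase at about 48 mm rather than the neck's 39 mm, probably on its rim and shoulder. The vase touched down 2 to 3 mm lower than I had worked out.
- **End stop:** I never felt the tray touch it. The tray stopped between the shut catch and the stop.

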